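# Release the pointed air nozzle from its push-fit bench outlet

### The job

The pointed air nozzle is due for cleaning: press down the black release ring of its push-fit outlet with the fingertips, grip the nozzle while the ring is down and pull it straight up out of the outlet. Then put it in the steel tray with the blue liner and let go. Leave the other nozzle, the one with the flat fan-shaped top, in its outlet.

Things in the scene. Friction and masses are not known exactly. Their poses are not given: they have to be found in the camera images.
- nozzle: pointed nozzle, upright steel tube 12 mm across, 82 mm long, 50 g. Origin on its axis (z up to the tip), level with the top of its black ring at rest: 36 mm above its foot, 46 mm below its 4 mm tip; the cone is the last 16 mm. The foot, a 17 mm flange 7 mm high, stands on the outlet's floor 20 mm above the table, held down by jaws. Outlet: 64 mm square base 20 mm high, steel body 37 mm across
- ring (a joint): black release ring round the pointed nozzle, 44 mm outside, 21 mm inside, top 56 mm above the table. Value: m pressed; 0 up, 0.007 down at a firm stop. Spring 2 N, 6 N fully down. Jaws free the tube beyond 3 mm and lock again as the ring rises, unless the tube has risen 2 mm: press with the tips of the part-open fingers either side of the tube, close on it there, pull straight up
- tray: open steel tray with a blue liner, fixed to the table: 130 mm (its x) by 170 mm (its y) outside, 25 mm high, walls 4 mm and floor 5 mm thick. Origin at the centre of its underside, on the table; z up
- fan_nozzle: the other nozzle, to be left alone: the same tube in the same kind of outlet with the same ring, but its top is a flat fan 26 mm wide (along its y) and 5 mm thick. Origin on its axis, level with the top of its ring at rest, 36 mm above its foot and 46 mm below its top
There are look-alikes about, which are no part of the job. Leave any yellow look-alike of the nozzle alone. What is shaped like the part that bears ring but yellow is not meant.

How it is judged:
On the way, in this order (a step that is already met when the one before it is completed fails the run):
1. the ring of the pointed nozzle's outlet is pressed down at least 3 mm with the nozzle still seated (value of joint ring above 0.003 m and distance of nozzle from where it was at the start of the episode below 0.012 m), for 0.1 s.
2. the pointed nozzle is drawn up clear of its outlet (height (world z) of nozzle above 0.094 m), for 0.1 s.
At the end, for the whole second after the job is handed in: The pointed nozzle is in the tray, standing or lying: its origin within the tray's outline (65 mm and 85 mm either way from the middle) and less than 50 mm above the tray's underside, released and at rest (below 0.05 m/s). The fan nozzle is still in its outlet, within 10 mm of where it was (x of nozzle in the frame of tray between -0.065 and 0.065 m and y of nozzle in the frame of tray between -0.085 and 0.085 m and z of nozzle in the frame of tray below 0.05 m and linear speed of nozzle below 0.05 m/s and distance of fan_nozzle from where it was at the start of the episode below 0.01 m); the robot touches nothing.
It fails at once if the fan nozzle is pulled or knocked more than 15 mm from its place (distance of fan_nozzle from where it was at the start of the episode above 0.015 m).
It also fails if it takes over 43 s, if anything falls off the work surface, if the arm or the gripper's body presses on something with over 40 N, if the wrist force passes 120 N, or if a joint passes its speed limit or range.

### The arm

A 6-joint arm with a two-finger parallel gripper is mounted at the origin on the work surface. World frame = base frame: x ahead of the robot, y to its left, z up, the work surface at z = 0. Lengths are in m, angles in rad, forces in N, time in s.
With the tool pointing down it reaches from about 0.35 to 0.975 m from the base axis. Payload 4.9 kg.
Tool frame: the origin (TCP) lies at the very end of the fingers, on their centre line; the grasp point (between the pads) lies manip.grip_point_offset behind it (manip.grip_point_offset is the distance from the TCP to the grasp point, in m); z points along the fingers, y is the direction in which the jaws open and shut (so a half turn about z gives the same grasp; the last joint's range is limited). The gripper opens to 85 mm and grips with 20 to 120 N. Pads are 22 mm wide; open, the fingers measure 114 mm over their backs; the gripper's body (76 mm by 85 mm) begins 54 mm behind the grasp point. The pads swing forward as they close: fully open they stand 13 mm farther back than shut.
Start: joints at [-1.28, 0.053, 1.613, -0, 1.476, -0.119], TCP at [0.249, -0.573, 0.204] pointing down, gripper open.
Joint ranges: [-3.01, 3.01], [-1.01, 2.22], [0.06, 2.58], [-1.02, 4.17], [0.09, 2.62], [-3.14, 3.14]. Speed limits (rad/s): [2.57, 2.57, 3.14, 3.14, 3.14, 3.14].

### API

Orientations are given as a unit quaternion [w, x, y, z].
In Python, from plant import status, grab_frame, camera_params, ticket, boxes_of, outline_of, manip gives the robot as it stands. The module is installed in compiled form; this text tells all that it offers.
- The arm moves only by the tool play_rows, never from a script. Its argument "deltas" is a list of rows, each a list of 2 entries, a list of its own where there are three numbers: the shift along the world's x, y, z in m, then the turn about the world's z in rad. A call has 1 to 5 rows; each row is the pose to reach, as a shift and turn from the pose commanded when the call began; what a row does not reach only later rows make up. A row lasts 1/8 s, in which the tool goes at most 62.5 mm and 10.7 degrees, less where a joint would pass 70% of its speed; a pose out of reach is approached as far as the arm can. A call with a gripper value outside its range is refused whole. "grip" is the opening, from -1 (shut) to 1 (fully open), set as the call begins (left out, the last holds). The fingers move at their own pace and stop on an object; the grip force is fixed at half the most. Time passes only in rows, so rows that repeat a pose let the fingers close. It gives the time, the measured TCP pose, the force and the opening at its end, in the units of the state.
- status.state(): the state, without advancing time (a new reading comes with each control period).
- grab_frame(name): name is "scene" or "top"; returns (picture, depth): 384x512x3 uint8, blue, green, red; 384x512 float32, m along the optical axis (not along the pixel's ray), 0 where there is no reading.
- camera_params(name): a dict with "mtx" (3x3 intrinsics, pixels), "world_from_camera" (4x4, takes a point from camera to world coordinates). Camera axes: x right, y up, looking along -z (the intrinsics and any distortion apply to the point x, -y, -z); pixel columns grow to the right and rows downward; lengths in m; the calibration is good to about 2 mm. A picture is of the moment at which its call begins. camera_params takes no time and is no camera call.
- ticket.job_done(): hands the job in, once; it reports no verdict.
Trained networks look in the newest picture that a camera, given by its name, has taken for a name from the list of things; names that differ only in an ending like _2 or _b are one class to them, and where a whole thing is asked for, a point or a joint stands for the part that bears it (a point fixed in the world has none). Each returns a list of dicts, best first, with "confidence" (0 to 1); they miss things now and then, are a little off and sometimes report something else, mostly with a low value. They report only what shows in the picture. A call takes as long as a camera call. They do not tell look-alikes from the thing itself.
- boxes_of(camera, name): "box" ([left, top, right, bottom] in pixels, round what is visible of it).
- outline_of(camera, name): "region" (384x512 bool, what is visible of it) and "box" ([left, top, right, bottom] in pixels, round what is visible of it).
The state is a dict: "time": time; "joint_pos": joint angles; "joint_vel": joint speeds; "joint_efforts": joint torques, N m; "tool_pos": TCP position; "tool_rot": TCP orientation; "contact_force": force on the tool from outside, world axes, zero at the start; "ft_torque": the same for the moment, N m; "gripper_width": opening from 0.0 (shut) to 1.0 (fully open).
Only numpy, scipy, OpenCV 4.12 (cv2) and the standard library are available. Lean on these libraries where they do the work, as an engineer would, in place of code of your own. Each camera call takes 0.05 s, during which the arm holds its last target.

## Working session

There is one attempt and no reset: what is moved stays moved. The work goes in short steps, Python scripts to look and compute and a tool call to move; the robot and the scene stay as the last step left them, time stands still between calls to the robot, and variables do not carry over. Pictures are saved under pics/ and viewed, and the job is handed in when it is done.

Besides the shell and the picture viewer there is one more tool, called after ">>>" as name(argument=value, ...), one argument or row to a line, values as JSON. play_rows: Moves the arm, as the interface text tells. Its arguments: {"type":"object","properties":{"deltas":{"type":"array"},"grip":{"type":"number"}},"required":["deltas"]}

```bash
mkdir -p pics; python3 - <<'E'
from plant import status, grab_frame, camera_params, manip, boxes_of
import cv2, numpy as np
print(status.state()); print(manip.grip_point_offset)
for c in("scene","top"):
    p,d=grab_frame(c); cv2.imwrite(f"pics/{c}0.png",p); np.save(f"{c}0.npy",d)
    P=camera_params(c); print(c,P["mtx"],P["world_from_camera"])
    for n in("nozzle","ring","tray","fan_nozzle"):
        for b in boxes_of(c,n): print(c,n,np.round(b["box"]),round(b["confidence"],2))
a=cv2.imread("pics/scene0.png")
E
```

```text
{'time': 0.0, 'joint_pos': array([-1.28000162e+00,  5.33761079e-02,  1.61430450e+00,  1.72811378e-05,
        1.47598982e+00, -1.19030988e-01]), 'joint_vel': array([-0.0012506 , -0.00077186, -0.00034136, -0.00019302, -0.00024403,
       -0.00086535]), 'joint_efforts': array([ 1.63628611e-03, -3.93694961e+01, -3.70170772e+01, -2.06669046e-05,
        7.14053720e-03,  4.83398452e-06]), 'tool_pos': array([ 0.24882188, -0.5725927 ,  0.20274487]), 'tool_rot': array([-1.03579686e-03,  9.79078362e-01,  2.03480913e-01, -8.05427844e-05]), 'contact_force': array([-0.31279336, -0.417355  , -0.43139034]), 'ft_torque': array([-0.01220434, -0.03823976,  0.01444677]), 'gripper_width': 1.0005086778303456}
0.0187
scene [[402.8410847    0.         251.65680911]
 [  0.         402.8410847  191.54245407]
 [  0.           0.           1.        ]] [[ 0.10376857 -0.81831313  0.56532797  0.87354727]
 [ 0.99446272  0.07587031 -0.07271584 -0.04118671]
 [ 0.01661272  0.56974321  0.82165485  0.61054379]
 [ 0.          0.          0.          1.        ]]
scene nozzle [327. 206. 344. 237.] 0.48
scene nozzle [306. 157. 317. 177.] 0.43
scene ring [300. 161. 322. 184.] 0.56
scene ring [259. 111. 279. 132.] 0.5
scene tray [158. 271. 286. 368.] 0.56
top [[424.3519648    0.         253.97374405]
 [  0.         424.3519648  195.65547212]
 [  0.           0.           1.        ]] [[-0.02238553  0.995355   -0.09363397  0.42372434]
 [-0.99962581 -0.02375709 -0.01355903  0.00996727]
 [-0.01572052  0.0932954   0.99551436  0.75505826]
 [ 0.          0.          0.          1.        ]]
top ring [218. 282. 241. 310.] 0.92
top ring [186. 202. 206. 230.] 0.63
top tray [244.  47. 342. 133.] 0.71
top fan_nozzle [327. 182. 346. 191.] 0.59
```

```bash
python3 - <<'E'
import cv2
for c in("scene","top"):
    a=cv2.imread(f"pics/{c}0.png"); cv2.imwrite(f"pics/{c}0b.png",cv2.resize(a,(800,600),interpolation=cv2.INTER_CUBIC))
E
```

```text
(no output)
```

View pics/scene0b.png

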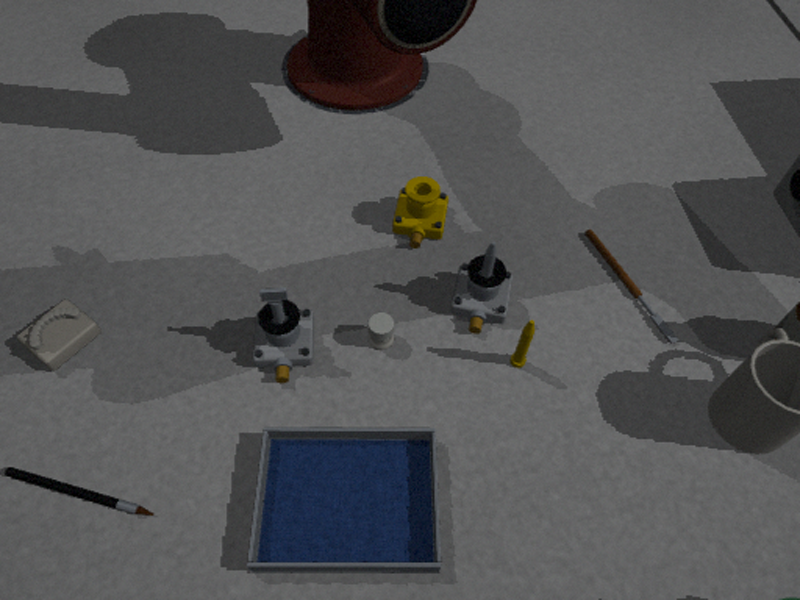

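View pics/top0b.png

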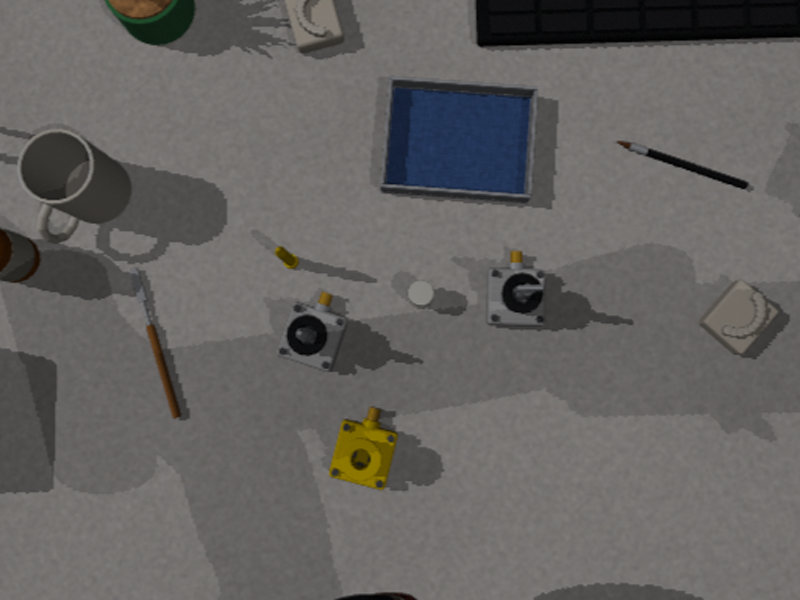

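The candidates are:
- The pointed grey nozzle with black ring, scene (311,170), top (196,215).
- The fan nozzle, scene (178,202), top (335,188).
- The yellow loose nozzle, scene (335,222), top (184,166).
- The yellow outlet, scene (269,130), top (232,294).

By the description I choose the first. Next I check it in a crop and measure.

```bash
cat > h.py <<'E'
import numpy as np
from plant import camera_params
def cloud(c,d):
    P=camera_params(c);K=P["mtx"];T=P["world_from_camera"]
    v,u=np.mgrid[:384,:512]
    p=np.stack([(u-K[0,2])/K[0,0]*d,-(v-K[1,2])/K[1,1]*d,-d],-1)
    return p@T[:3,:3].T+T[:3,3]
def ray(c,u,v,z):
    P=camera_params(c);K=P["mtx"];T=P["world_from_camera"]
    r=T[:3,:3]@np.array([(u-K[0,2])/K[0,0],-(v-K[1,2])/K[1,1],-1]);o=T[:3,3]
    return o+r*(z-o[2])/r[2]
E
python3 - <<'E'
import cv2,numpy as np
from h import *
ims={}
for c,(x,y) in {"scene":(308,172),"top":(200,216)}.items():
    a=cv2.imread(f"pics/{c}0.png");d=np.load(f"{c}0.npy");W=cloud(c,d);ims[c]=a
    w=np.isfinite(d)&(d>0)
    box=np.zeros_like(w);box[y-32:y+32,x-32:x+32]=1
    dark=(a.max(2)<45)
    m=w&box&dark&(abs(W[...,2]-.056)<.006)
    q=W[m]; print(c,"ring pix",m.sum(),q.mean(0),q.min(0),q.max(0))
    (cx,cy),(A,B),an=cv2.minAreaRect(q[:,:2].astype(np.float32)); print("rect",cx,cy,A,B)
    print("circ",cv2.minEnclosingCircle(q[:,:2].astype(np.float32)))
    m=w&box&(W[...,2]>.064)&(W[...,2]<.11); q=W[m]
    print("tube",m.sum(),q.mean(0),q[:,2].max(), q[q[:,2]>.09].mean(0))
    # base top
    m=w&box&(abs(W[...,2]-.02)<.005)
    r=cv2.minAreaRect(W[m][:,:2].astype(np.float32));print("base",r)
    # all elevated
    m=w&(W[...,2]>.012)&(W[...,0]>.5)&(abs(W[...,1])<.1)
    m=w&(a[...,0]>a[...,2].astype(int)+30);print("tray liner",cv2.minAreaRect(W[m][:,:2].astype(np.float32)),W[m].mean(0))
    cr=a[y-40:y+40,x-50:x+50]; cv2.imwrite(f"pics/crop_{c}.png",np.clip(cv2.resize(cr,(800,640)[:2],interpolation=cv2.INTER_CUBIC)[:600]*1.8,0,255).astype(np.uint8))
E
```

```text
scene ring pix 306 [0.46529161 0.11350773 0.05618767] [0.44071013 0.09361598 0.05012553] [0.48375865 0.13546127 0.06061024]
rect 0.46245521306991577 0.11459646373987198 0.04221431910991669 0.04201206564903259
circ ((0.4625442624092102, 0.11440906673669815), 0.02194337733089924)
tube 111 [0.4649214  0.11383888 0.08362262] 0.10318077139703974 [0.4635616  0.11412743 0.09594812]
base ((0.4248906373977661, 0.11222441494464874), (0.15588420629501343, 0.0785316452383995), 3.690929412841797)
tray liner ((0.682685136795044, -0.055381931364536285), (0.15937013924121857, 0.11744934320449829), 84.00484466552734) [ 0.68587892 -0.06071171  0.0062916 ]
top ring pix 385 [0.46091213 0.11566455 0.05564548] [0.43996549 0.09582136 0.05017017] [0.48150466 0.13616867 0.06139537]
rect 0.4611169099807739 0.11642647534608841 0.04048960283398628 0.04068563133478165
circ ((0.46111488342285156, 0.11637718975543976), 0.021249450743198395)
tube 61 [0.46083338 0.11502915 0.08839591] 0.10402958258335848 [0.46125657 0.11617741 0.0961744 ]
base ((0.470981627702713, 0.11386889964342117), (0.0641186386346817, 0.0832311287522316), 70.72477722167969)
tray liner ((0.6859056949615479, -0.05531655251979828), (0.1585085541009903, 0.11510974168777466), 83.95863342285156) [ 0.68527426 -0.05549125  0.00553273]
```

View pics/crop_top.png

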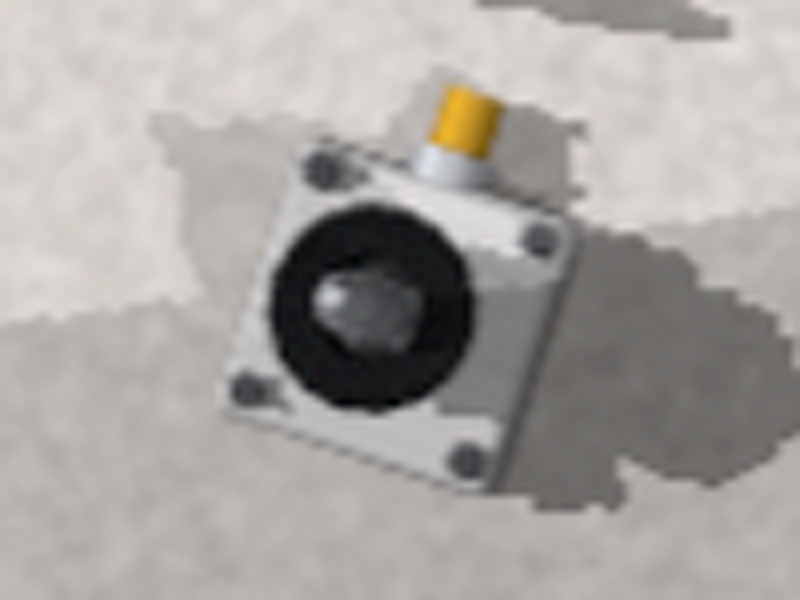

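View pics/crop_scene.png

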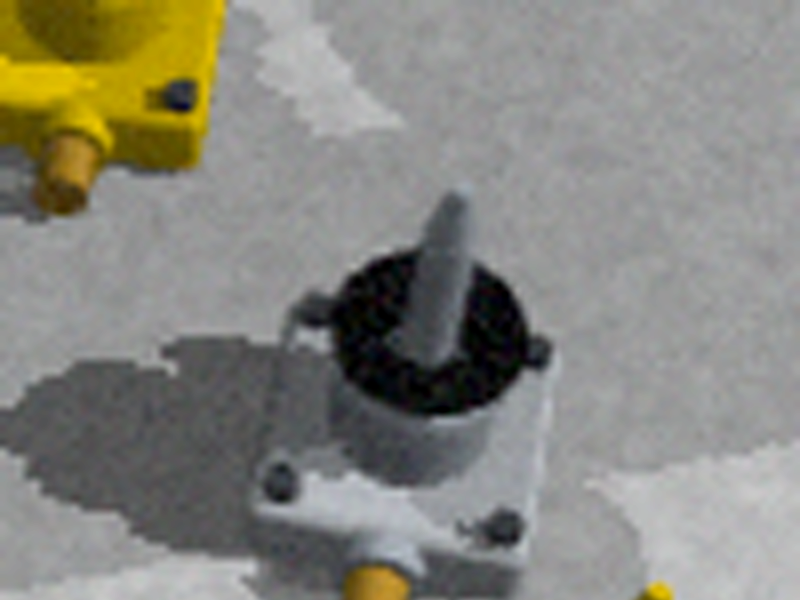

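Both crops show a pointed grey tube in a black ring, with no fan top, so the choice is confirmed. Its axis is about (0.462, 0.115) and the tray centre about (0.685, -0.055). I move over it with the fingers part-open.

>>> play_rows(
  deltas=[
    [[0.018, 0.057, 0], 0],
    [[0.036, 0.114, 0], 0],
    [[0.054, 0.171, 0], 0],
    [[0.072, 0.229, 0], 0],
    [[0.09, 0.287, 0], 0],
  ],
  grip=-0.34,
)

```text
time: 1.12
tool_pos: [0.3393, -0.2845, 0.2042]
tool_rot: [0.0, 0.979, 0.203, 0.0]
contact_force: [0.5, -0.1, -0.3]
gripper_width: 0.329
```

>>> play_rows(
  deltas=[
    [[0.018, 0.058, 0], 0],
    [[0.036, 0.116, 0], 0],
    [[0.054, 0.174, 0], 0],
    [[0.072, 0.232, 0], 0],
    [[0.09, 0.29, 0], 0],
  ],
)

```text
time: 1.75
tool_pos: [0.4294, 0.0057, 0.2045]
tool_rot: [0.0, 0.979, 0.203, 0.001]
contact_force: [1.6, -0.2, -0.9]
gripper_width: 0.33
```

>>> play_rows(
  deltas=[
    [[0.018, 0.058, 0], 0],
    [[0.033, 0.111, 0], 0],
    [[0.033, 0.111, 0], 0],
    [[0.033, 0.111, 0], 0],
  ],
)

```text
time: 2.25
tool_pos: [0.4618, 0.1146, 0.2039]
tool_rot: [0.0, 0.979, 0.204, -0.0]
contact_force: [-0.2, 1.0, 0.5]
gripper_width: 0.328
```

>>> play_rows(
  deltas=[
    [[0, 0.001, -0.045], 0],
    [[0, 0.001, -0.085], 0],
    [[0, 0.001, -0.085], 0],
    [[0, 0.001, -0.085], 0],
  ],
)

```text
time: 2.75
tool_pos: [0.463, 0.1149, 0.1207]
tool_rot: [0.0, 0.979, 0.203, 0.001]
contact_force: [1.0, -0.1, -0.0]
gripper_width: 0.329
```

```bash
python3 - <<'E'
from plant import grab_frame,status
import cv2,numpy as np
s=status.state();print(s["tool_pos"],s["contact_force"])
o=[]
for c,(x,y) in {"scene":(308,165),"top":(200,216)}.items():
    a,d=grab_frame(c)
    cr=a[y-45:y+45,x-45:x+45]; o.append(np.clip(cv2.resize(cr,(400,400),interpolation=cv2.INTER_CUBIC)*1.8,0,255).astype(np.uint8))
cv2.imwrite("pics/above.png",np.hstack(o))
E
```

```text
[0.46300518 0.11491912 0.12073873] [ 1.02181749 -0.13888011 -0.0436697 ]
```

View pics/above.png

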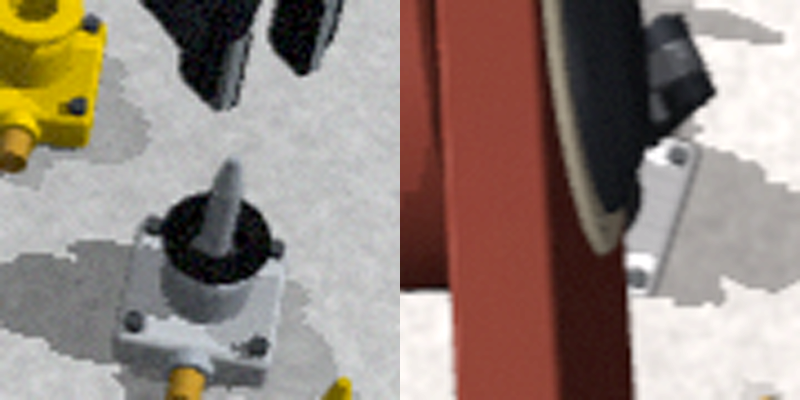

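In the scene view the fingertips stand above and on either side of the nozzle tip. Top is occluded by the arm. I go down round the tube to just above the ring.

>>> play_rows(
  deltas=[
    [[-0.001, 0, -0.02], 0],
    [[-0.001, 0, -0.04], 0],
    [[-0.001, 0, -0.054], 0],
    [[-0.001, 0, -0.057], 0],
    [[-0.001, 0, -0.057], 0],
  ],
)

```text
time: 3.48
tool_pos: [0.4616, 0.1158, 0.0627]
tool_rot: [0.0, 0.979, 0.203, 0.0]
contact_force: [0.1, 0.1, -0.3]
gripper_width: 0.333
```

```bash
python3 - <<'E'
from plant import grab_frame,status
import cv2,numpy as np
s=status.state();print(s["tool_pos"],s["contact_force"])
a,d=grab_frame("scene");x,y=308,165
cr=a[y-40:y+40,x-50:x+50]; cv2.imwrite("pics/low.png",np.clip(cv2.resize(cr,(750,600),interpolation=cv2.INTER_CUBIC)*1.8,0,255).astype(np.uint8))
E
```

```text
[0.46155131 0.11580626 0.0626883 ] [ 0.12698608  0.07999137 -0.32279889]
```

View pics/low.png

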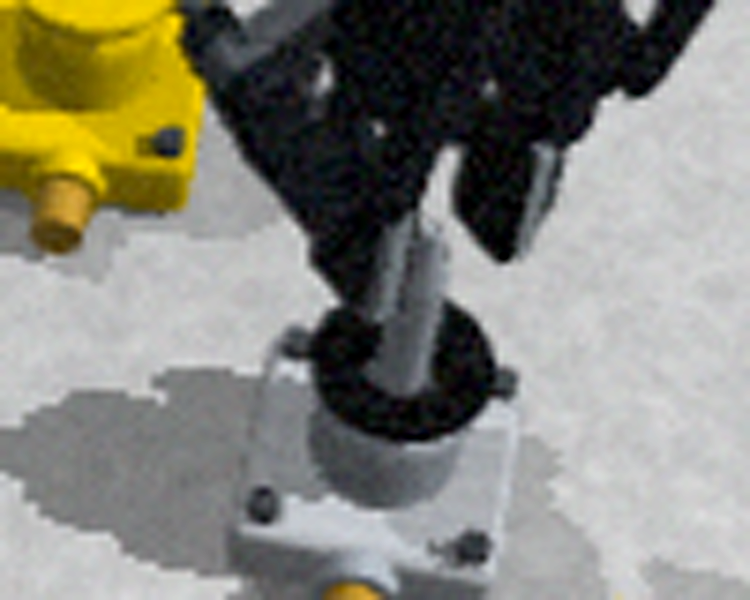

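```bash
python3 - <<'E'
from plant import grab_frame,status
from h import *
a,d=grab_frame("scene");W=cloud("scene",d)
c=np.array([.4616,.1158]);j=np.array([.398,-.917]);n=np.array([.917,.398])
q=W-np.r_[c,0];
u=q[...,:2]@j;v=q[...,:2]@n
for nm,m in(("left",(u>.009)&(u<.05)),("right",(u<-.009)&(u>-.05)),("mid",(abs(u)<.008))):
    m=m&(d>0)&(abs(v)<.03)&(W[...,2]>.06)&(W[...,2]<.12)
    zz=W[...,2][m];o=np.argsort(zz)[:14]
    ii=np.argwhere(m)[o]
    print(nm,m.sum())
    for (r,k) in ii: print(k,r,np.round([u[r,k]*1e3,v[r,k]*1e3,W[r,k,2]*1e3],1),a[r,k])
m=(abs(u)<.009)&(abs(v)<.009)&(W[...,2]>.066)&(W[...,2]<.11)
print(W[m].mean(0),u[m].mean(),v[m].mean())
E
```

```text
left 112
305 166 [21.7  3.8 91.6] [21 21 13]
306 167 [21.7  6.7 92.1] [19 18 16]
306 166 [20.6  5.  92.2] [27 27 27]
307 167 [21.7  8.9 94.6] [38 32 32]
310 166 [16.6 10.  95.3] [62 56 53]
308 167 [20.8 10.3 95.6] [68 65 61]
300 161 [26.1 -5.6 97. ] [67 68 68]
307 166 [21.8  8.6 97. ] [35 36 35]
306 165 [22.1  6.2 97.1] [19 18 16]
309 166 [19.3 10.5 97.6] [64 61 58]
311 165 [15.3 10.5 97.7] [37 35 32]
305 165 [24.5  6.4 98.7] [7 8 6]
310 165 [17.6 10.5 99.1] [67 66 61]
307 165 [21.9  8.3 99.2] [33 32 29]
right 148
323 159 [-13.2   5.6  91.2] [66 67 67]
322 157 [-14.1   1.4  91.4] [29 31 25]
320 155 [-13.6  -3.7  91.6] [50 49 51]
319 154 [-13.1  -6.1  91.9] [52 51 50]
323 158 [-13.3   5.   93. ] [17 17 20]
321 156 [-12.9  -0.2  93.1] [29 31 31]
319 153 [-13.2  -6.7  93.9] [18 15 13]
324 159 [-12.8   8.2  94.2] [26 22 21]
318 152 [-12.6  -8.9  94.4] [52 50 52]
318 151 [-13.8 -10.7  94.5] [43 39 41]
323 157 [-13.5   4.2  94.7] [7 6 5]
321 155 [-13.   -0.9  94.9] [13 13  8]
320 154 [-12.6  -3.2  95.2] [13  7  0]
326 159 [-15.1  10.5  95.3] [65 66 63]
mid 103
309 173 [ 7.   1.2 60.3] [40 42 37]
310 173 [ 5.9  2.5 61.3] [45 40 39]
311 173 [ 4.6  3.5 61.5] [42 42 40]
314 172 [-0.9  4.5 62. ] [71 70 63]
313 173 [ 2.   5.6 62.3] [61 59 55]
315 171 [-3.2  3.9 62.8] [62 60 57]
309 172 [ 7.2  0.9 63. ] [44 39 37]
310 172 [ 5.9  1.9 63.3] [43 40 38]
311 172 [ 4.4  2.8 63.5] [48 45 41]
309 171 [ 6.3 -0.5 63.7] [37 38 35]
312 173 [ 4.4  5.7 63.9] [50 47 46]
310 171 [ 5.6  1.1 65.1] [40 39 38]
312 172 [ 4.1  4.9 65.7] [50 46 41]
310 170 [ 5.  -0.  66.2] [39 35 35]
[0.46537058 0.11448245 0.08414502] 0.0027088836033769196 0.0029332382266554504
```

Depth puts the lowest visible fingertip points near z = 0.091 although TCP z is 0.063, which disagrees with the stated tool geometry. I lower carefully, watching the force, and look again.

>>> play_rows(
  deltas=[
    [[0, 0, -0.003], 0],
    [[0, 0, -0.006], 0],
    [[0, 0, -0.006], 0],
  ],
)

```text
time: 3.95
tool_pos: [0.4607, 0.1158, 0.0556]
tool_rot: [-0.0, 0.979, 0.203, -0.0]
contact_force: [0.2, -0.6, -1.0]
gripper_width: 0.328
```

```bash
cat > look.py <<'E'
import sys
from plant import grab_frame,status
from h import *
import cv2
s=status.state();print(s["time"],s["tool_pos"],s["contact_force"],s["gripper_width"])
a,d=grab_frame("scene");W=cloud("scene",d);x,y=308,160
np.save("l.npy",d);cv2.imwrite("pics/raw.png",a)
cr=a[y-40:y+40,x-50:x+50]; cv2.imwrite(sys.argv[1],np.clip(cv2.resize(cr,(750,600),interpolation=cv2.INTER_NEAREST)*2.5,0,255).astype(np.uint8))
P=camera_params("scene");K=P["mtx"];T=np.linalg.inv(P["world_from_camera"])
def pj(p):
    q=T[:3,:3]@p+T[:3,3];return np.round([K[0,2]+K[0,0]*q[0]/-q[2],K[1,2]-K[1,1]*q[1]/-q[2]],1)
t=s["tool_pos"];j=np.array([.398,-.917,0]);n=np.array([.917,.398,0])
for z in(0,.01,.03):
  for k in(-.014,.014):
    print(z,k,[pj(t+[0,0,z]+j*k+n*e) for e in(-.011,.011)])
print("tube",pj(np.array([.4618,.1153,.056])),pj(np.array([.4618,.1153,.102])))
E
python3 look.py pics/low2.png
```

```text
3.95 [0.46069208 0.1157673  0.05563875] [ 0.17062608 -0.56661011 -0.98914517] 0.3279833429701461
0 -0.014 [array([314.5, 164.9]), array([321.7, 173.6])]
0 0.014 [array([301.3, 170.9]), array([308.3, 179.8])]
0.01 -0.014 [array([315.3, 161.3]), array([322.6, 170. ])]
0.01 0.014 [array([301.9, 167.3]), array([309.1, 176.3])]
0.03 -0.014 [array([317.1, 153.8]), array([324.6, 162.7])]
0.03 0.014 [array([303.4, 160. ]), array([310.7, 169. ])]
tube [311.3 172.6] [315.2 155.6]
```

View pics/low2.png

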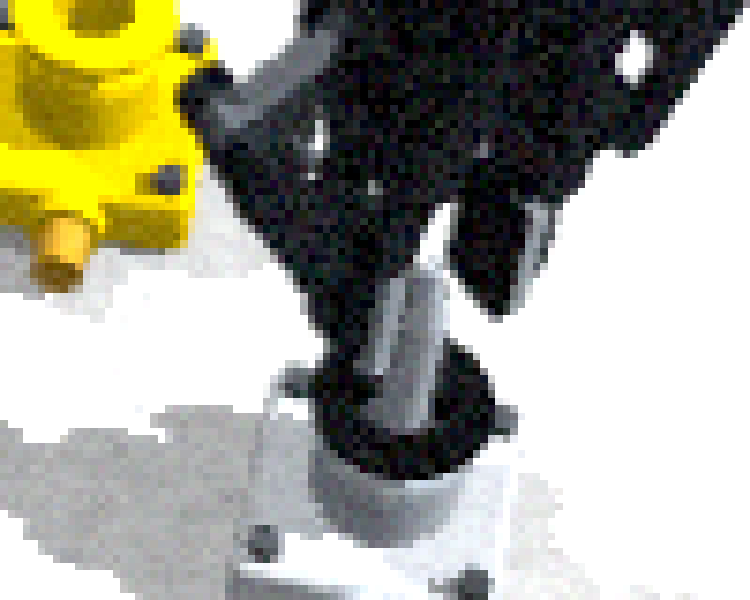

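The projection shows the visible tips about 28–30 mm above the reported TCP. I keep going down in small steps, guided by force and camera.

>>> play_rows(
  deltas=[
    [[0.001, 0, -0.005], 0],
    [[0.001, 0, -0.01], 0],
    [[0.001, 0, -0.01], 0],
  ],
)

```text
time: 4.38
tool_pos: [0.4614, 0.1157, 0.0452]
tool_rot: [-0.0, 0.979, 0.203, -0.001]
contact_force: [0.4, 0.3, -0.6]
gripper_width: 0.331
```

```bash
python3 look.py pics/low3.png|head -1
```

```text
4.375 [0.46142572 0.11571206 0.04521813] [ 0.389774   0.3336259 -0.5531901] 0.3305316839111544
```

View pics/low3.png

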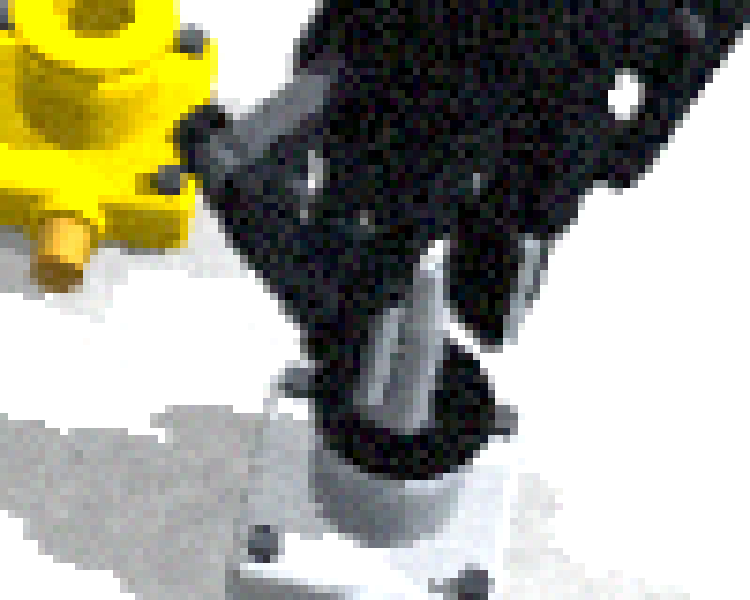

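>>> play_rows(
  deltas=[
    [[0, 0, -0.004], 0],
    [[0, 0, -0.008], 0],
    [[0, 0, -0.012], 0],
    [[0, 0, -0.012], 0],
  ],
)

```text
time: 4.92
tool_pos: [0.4616, 0.1157, 0.0334]
tool_rot: [-0.0, 0.979, 0.203, -0.001]
contact_force: [0.4, -0.2, -0.1]
gripper_width: 0.33
```

>>> play_rows(
  deltas=[
    [[0, 0, -0.002], 0],
    [[0, 0, -0.004], 0],
    [[0, 0, -0.004], 0],
  ],
)

```text
time: 5.3
tool_pos: [0.4619, 0.1158, 0.0298]
tool_rot: [-0.0, 0.979, 0.203, -0.0]
contact_force: [-0.7, -0.8, -1.2]
gripper_width: 0.334
```

```bash
python3 look.py pics/low4.png|head -1
```

```text
5.3 [0.46188195 0.11576615 0.02982896] [-0.74175444 -0.75607964 -1.172019  ] 0.333921547627687
```

View pics/low4.png

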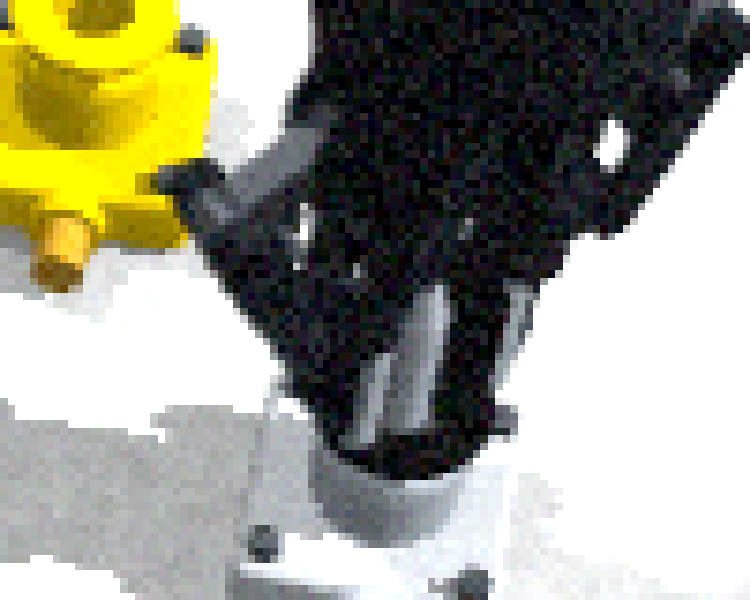

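The tips are now almost on the ring, and the nozzle stands between the pads. I press in 2 mm steps.

>>> play_rows(
  deltas=[
    [[0, 0, -0.002], 0],
    [[0, 0, -0.004], 0],
    [[0, 0, -0.004], 0],
  ],
)

```text
time: 5.72
tool_pos: [0.4623, 0.1158, 0.0263]
tool_rot: [-0.0, 0.979, 0.203, 0.0]
contact_force: [-1.1, 0.4, 2.8]
gripper_width: 0.335
```

>>> play_rows(
  deltas=[
    [[0, 0, -0.001], 0],
    [[0, 0, -0.002], 0],
    [[0, 0, -0.002], 0],
  ],
)

```text
time: 6.1
tool_pos: [0.4623, 0.1158, 0.0242]
tool_rot: [0.0, 0.979, 0.203, 0.0]
contact_force: [-1.1, -0.7, 4.0]
gripper_width: 0.332
```

>>> play_rows(
  deltas=[
    [[0, 0, -0.001], 0],
    [[0, 0, -0.002], 0],
    [[0, 0, -0.002], 0],
  ],
)

```text
time: 6.48
tool_pos: [0.4623, 0.1158, 0.0222]
tool_rot: [-0.0, 0.979, 0.203, 0.0]
contact_force: [-1.1, 0.4, 6.8]
gripper_width: 0.327
```

```bash
python3 look.py pics/low5.png|head -1
```

```text
6.475 [0.46230439 0.11580704 0.02223969] [-1.08621084  0.37695195  6.81173213] 0.3268721378995335
```

View pics/low5.png

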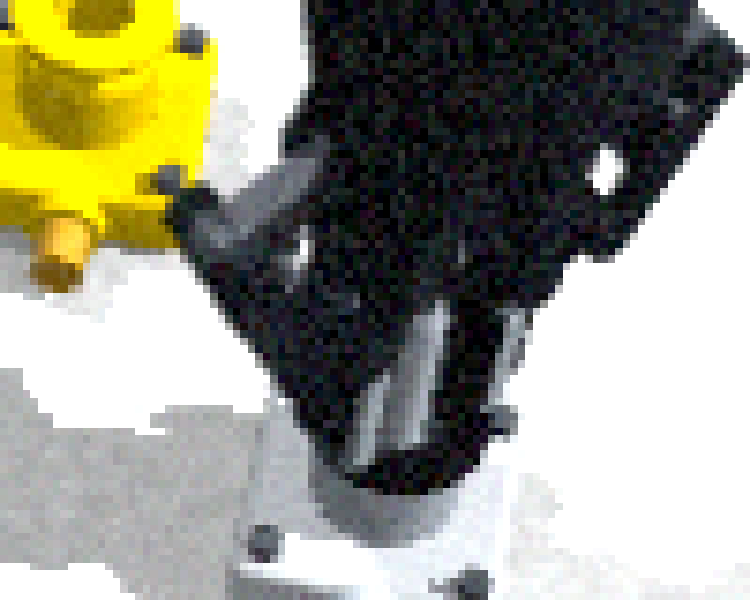

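The ring has sunk visibly: its front edge moved from 480 to 493 px in the crop, about 4 mm. Now I close gently in stages.

>>> play_rows(
  deltas=[
    [[0, 0, 0], 0],
    [[0, 0, 0], 0],
  ],
  grip=-0.55,
)

```text
time: 6.78
tool_pos: [0.4625, 0.1156, 0.0224]
tool_rot: [0.0, 0.979, 0.204, 0.0]
contact_force: [0.5, -0.0, 5.8]
gripper_width: 0.227
```

>>> play_rows(
  deltas=[
    [[0, 0, 0], 0],
    [[0, 0, 0], 0],
    [[0, 0, 0], 0],
    [[0, 0, 0], 0],
  ],
  grip=-1,
)

```text
time: 7.28
tool_pos: [0.4625, 0.1158, 0.0224]
tool_rot: [0.0, 0.979, 0.204, 0.0]
contact_force: [-0.9, -1.1, 5.3]
gripper_width: 0.121
```

It is gripped and the ring is still down (5.3 N). I pull straight up.

>>> play_rows(
  deltas=[
    [[0, 0, 0.003], 0],
    [[0, 0, 0.006], 0],
    [[0, 0, 0.01], 0],
    [[0, 0, 0.015], 0],
    [[0, 0, 0.02], 0],
  ],
)

```text
time: 7.9
tool_pos: [0.4613, 0.1154, 0.042]
tool_rot: [0.0, 0.979, 0.204, -0.001]
contact_force: [-0.4, -0.6, -0.8]
gripper_width: 0.122
```

```bash
python3 look.py pics/pull.png|head -1
```

```text
7.9 [0.46130758 0.11543572 0.04198251] [-0.3833308  -0.56660358 -0.80762048] 0.12242802331722727
```

View pics/pull.png

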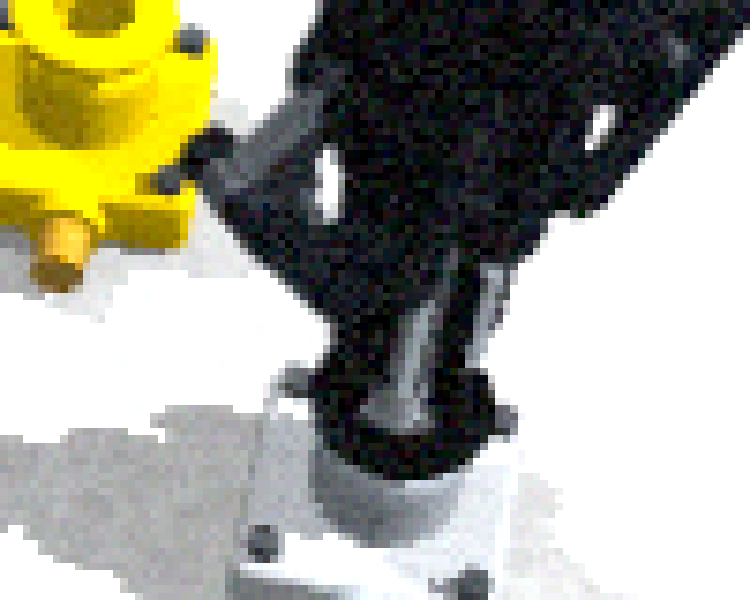

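The ring is back up. The tube rose with the fingers, with little resistance, and I continue upward.

>>> play_rows(
  deltas=[
    [[0, 0, 0.012], 0],
    [[0, 0, 0.025], 0],
    [[0, 0, 0.045], 0],
    [[0, 0, 0.07], 0],
    [[0, 0, 0.1], 0],
  ],
)

```text
time: 8.57
tool_pos: [0.4617, 0.1157, 0.1433]
tool_rot: [0.0, 0.979, 0.203, -0.0]
contact_force: [0.8, 0.1, -0.0]
gripper_width: 0.12
```

```bash
python3 look.py pics/up.png|head -1; python3 - <<'E'
import cv2
cv2.imwrite("pics/up_full.png",cv2.resize(cv2.imread("pics/raw.png"),(800,600)))
E
```

```text
8.575 [0.46173638 0.11569061 0.1433409 ] [ 0.81151982  0.08416947 -0.01680838] 0.12017642337012802
```

View pics/up_full.png

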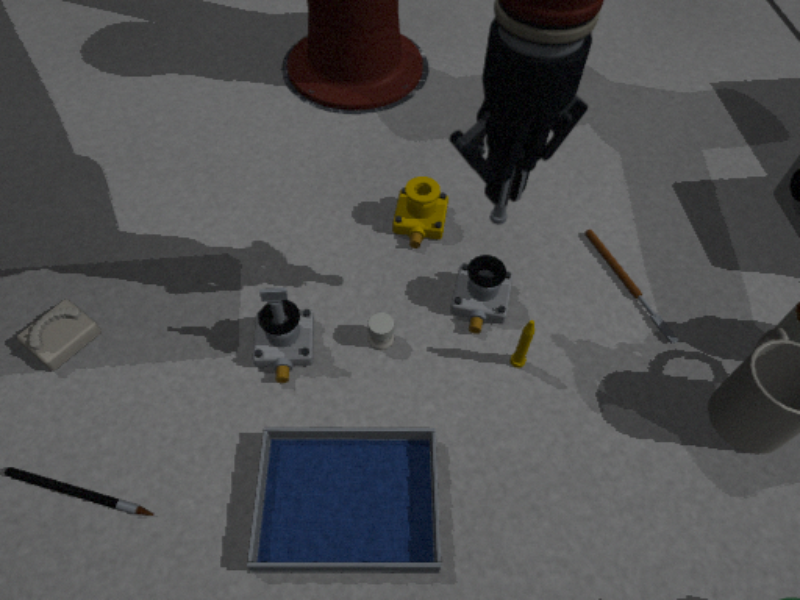

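The nozzle is out of its outlet and hangs upright in the fingers, with the foot at (500,217) in the picture. The fan nozzle is untouched. Now to the tray.

>>> play_rows(
  deltas=[
    [[0.035, -0.027, 0.01], 0],
    [[0.075, -0.058, 0.01], 0],
    [[0.115, -0.089, 0.01], 0],
    [[0.155, -0.12, 0.01], 0],
    [[0.19, -0.147, 0.01], 0],
  ],
)

```text
time: 9.25
tool_pos: [0.6534, -0.0326, 0.1525]
tool_rot: [0.0, 0.979, 0.203, 0.0]
contact_force: [0.2, -0.0, 0.4]
gripper_width: 0.124
```

>>> play_rows(
  deltas=[
    [[0.02, -0.014, 0], 0],
    [[0.033, -0.024, -0.01], 0],
    [[0.033, -0.024, -0.04], 0],
    [[0.033, -0.024, -0.07], 0],
    [[0.033, -0.024, -0.09], 0],
  ],
)

```text
time: 9.88
tool_pos: [0.6843, -0.0552, 0.0604]
tool_rot: [-0.0, 0.979, 0.203, -0.001]
contact_force: [-0.0, 0.1, -1.1]
gripper_width: 0.121
```

```bash
python3 look.py pics/x.png|head -1; python3 - <<'E'
import cv2,numpy as np
a=cv2.imread("pics/raw.png")[200:384,130:330]
cv2.imwrite("pics/tray1.png",np.clip(cv2.resize(a,(640,589))*1.8,0,255).astype(np.uint8))
E
```

```text
9.875 [ 0.68433681 -0.05518177  0.06043776] [-0.02409103  0.1162904  -1.09533542] 0.12089198928214875
```

View pics/tray1.png

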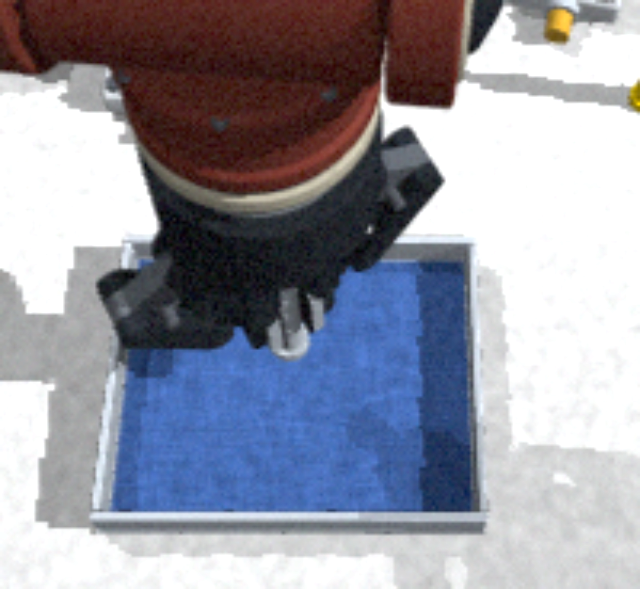

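```bash
python3 - <<'E'
from h import *
d=np.load("l.npy");W=cloud("scene",d)
m=(d>0)&(W[...,0]>.42)&(W[...,0]<.56)&(W[...,1]>-.2)&(W[...,1]<-.02)
z=W[...,2][m];print(np.histogram(z,bins=np.arange(0,.6,.04)))
a=(d>0)&(W[...,0]>.3)&(W[...,2]>.11);q=W[a]
for lo in np.arange(.4,.8,.05):
    k=(q[:,0]>lo)&(q[:,0]<lo+.05);print(round(lo,2),k.sum(),q[k,2].min() if k.any() else None,(q[k,1].min(),q[k,1].max()) if k.any() else None)
E
```

```text
(array([919,   0,   0,   0,   0,   0,   0,   0,   0,   0,  32,   0,   0,
         0]), array([0.  , 0.04, 0.08, 0.12, 0.16, 0.2 , 0.24, 0.28, 0.32, 0.36, 0.4 ,
       0.44, 0.48, 0.52, 0.56]))
0.4 0 None None
0.45 0 None None
0.5 0 None None
0.55 9104 0.3536338165663143 (np.float64(-0.09599645791507501), np.float64(0.02046139237776117))
0.6 4057 0.18313824805149587 (np.float64(-0.10561395863976095), np.float64(0.01652986276423437))
0.65 9539 0.110190970013889 (np.float64(-0.12213686631155582), np.float64(0.009905777814246515))
0.7 17099 0.12663745002939414 (np.float64(-0.11840191552012799), np.float64(0.008089640034748678))
0.75 0 None None
```

The arm is well clear of the fan nozzle, with nothing lower than about 0.35 m near it. I lower until the foot touches the liner.

>>> play_rows(
  deltas=[
    [[0, 0, -0.015], 0],
    [[0, 0, -0.03], 0],
    [[0, 0, -0.042], 0],
    [[0, 0, -0.048], 0],
    [[0, 0, -0.05], 0],
  ],
)

```text
time: 10.55
tool_pos: [0.6849, -0.0552, 0.0116]
tool_rot: [-0.0, 0.979, 0.203, -0.0]
contact_force: [0.3, -0.2, -1.1]
gripper_width: 0.123
```

>>> play_rows(
  deltas=[
    [[0, 0, -0.001], 0],
    [[0, 0, -0.002], 0],
    [[0, 0, -0.002], 0],
  ],
)

```text
time: 10.92
tool_pos: [0.6852, -0.0553, 0.0103]
tool_rot: [0.0, 0.979, 0.203, 0.0]
contact_force: [0.1, 0.1, -0.8]
gripper_width: 0.124
```

>>> play_rows(
  deltas=[
    [[0, 0, -0.001], 0],
    [[0, 0, -0.002], 0],
    [[0, 0, -0.002], 0],
  ],
)

```text
time: 11.3
tool_pos: [0.6849, -0.0552, 0.0079]
tool_rot: [-0.0, 0.979, 0.203, -0.0]
contact_force: [0.1, -0.1, -0.5]
gripper_width: 0.122
```

>>> play_rows(
  deltas=[
    [[0, 0, -0.001], 0],
    [[0, 0, -0.001], 0],
  ],
)

```text
time: 11.55
tool_pos: [0.6849, -0.0552, 0.0069]
tool_rot: [-0.0, 0.979, 0.203, -0.0]
contact_force: [0.4, -0.2, -0.3]
gripper_width: 0.122
```

>>> play_rows(
  deltas=[
    [[0, 0, -0.001], 0],
    [[0, 0, -0.001], 0],
  ],
)

```text
time: 11.8
tool_pos: [0.6852, -0.0552, 0.0065]
tool_rot: [0.0, 0.979, 0.203, 0.0]
contact_force: [-0.9, 0.2, 1.7]
gripper_width: 0.121
```

>>> play_rows(
  deltas=[
    [[0, 0, 0], 0],
    [[0, 0, 0], 0],
    [[0, 0, 0], 0],
  ],
  grip=-0.2,
)

```text
time: 12.18
tool_pos: [0.6849, -0.0552, 0.0058]
tool_rot: [-0.0, 0.979, 0.203, -0.0]
contact_force: [-0.7, 0.3, 0.0]
gripper_width: 0.398
```

```bash
python3 look.py pics/x2.png|head -1; python3 - <<'E'
import cv2,numpy as np
a=cv2.imread("pics/raw.png")[200:384,130:330]
cv2.imwrite("pics/tray2.png",np.clip(cv2.resize(a,(640,589))*1.8,0,255).astype(np.uint8))
E
```

```text
12.175 [ 0.68494679 -0.05523741  0.00584374] [-0.66492801  0.34557848  0.04547115] 0.3980005136334577
```

View pics/tray2.png

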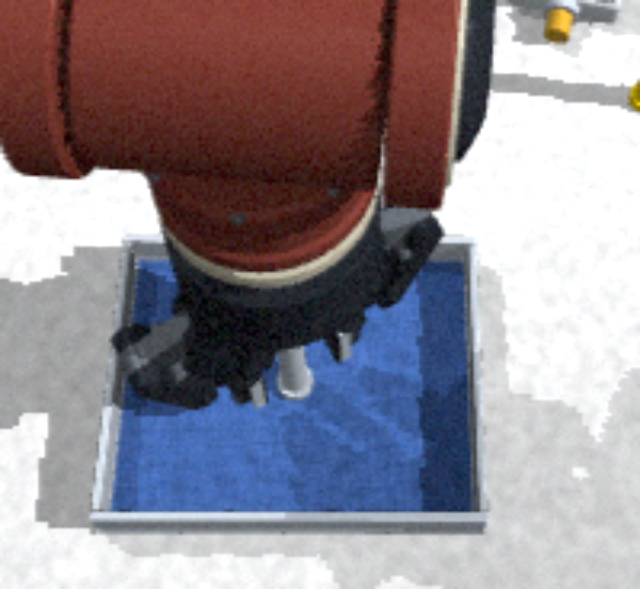

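The nozzle is released and standing on the liner at about (294,390) in the crop, clear of both fingers. I go straight up and then back.

>>> play_rows(
  deltas=[
    [[0, 0, 0.015], 0],
    [[0, 0, 0.05], 0],
    [[0, 0, 0.1], 0],
    [[0, 0, 0.15], 0],
    [[0, 0, 0.19], 0],
  ],
)

```text
time: 12.85
tool_pos: [0.6857, -0.0554, 0.2003]
tool_rot: [0.001, 0.979, 0.203, 0.002]
contact_force: [-0.3, -0.9, -0.4]
gripper_width: 0.4
```

>>> play_rows(
  deltas=[
    [[-0.03, 0.03, 0], 0],
    [[-0.07, 0.07, 0], 0],
    [[-0.11, 0.11, 0], 0],
    [[-0.15, 0.15, 0], 0],
    [[-0.15, 0.15, 0], 0],
  ],
)

```text
time: 13.48
tool_pos: [0.533, 0.097, 0.1972]
tool_rot: [-0.0, 0.979, 0.205, 0.001]
contact_force: [0.1, 0.4, -0.1]
gripper_width: 0.399
```

```bash
python3 look.py pics/x3.png|head -1; python3 - <<'E'
import cv2,numpy as np
from h import *
d=np.load("l.npy");W=cloud("scene",d)
m=(d>0)&(abs(W[...,0]-.685)<.055)&(abs(W[...,1]+.055)<.075)&(W[...,2]>.02)&(W[...,2]<.15)
q=W[m];print(m.sum(),q.mean(0),q.min(0),q.max(0))
d0=np.load("scene0.npy");W0=cloud("scene",d0)
for w,dd in((W0,d0),(W,d)):
    f=(dd>0)&(abs(w[...,0]-.5)<.08)&(abs(w[...,1]+.12)<.05)&(w[...,2]>.08)&(w[...,2]<.11);print("fan",f.sum(),w[f].mean(0))
a=cv2.imread("pics/raw.png")
cv2.imwrite("pics/fin.png",np.clip(cv2.resize(a,(800,600))*1.5,0,255).astype(np.uint8))
E
```

```text
13.475 [0.53303792 0.09702989 0.19719564] [ 0.13272796  0.43514173 -0.1106823 ] 0.3985394459186811
175 [ 0.68768931 -0.05554536  0.05639344] [ 0.63004834 -0.12939342  0.02009491] [0.7397296  0.01943673 0.08800652]
fan 171 [ 0.50337687 -0.1142754   0.09498078]
fan 173 [ 0.50324492 -0.11429681  0.0947074 ]
```

View pics/fin.png

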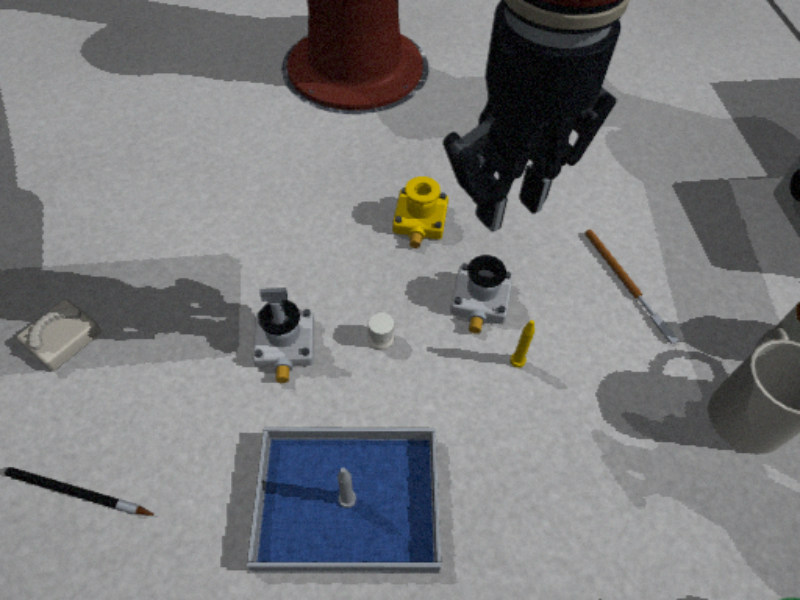

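The pointed nozzle stands in the middle of the tray at (346,488). The fan nozzle is unmoved and the arm is clear, so I hand in.

```bash
python3 -c "
from plant import ticket;print(ticket.job_done())"
```

```text
the job is handed in; nothing more can be done
None
```

The pointed nozzle is out of its outlet and standing released in the middle of the blue-lined tray, and I have handed the job in at about 13.5 s. No verdict came back with the hand-in.

- **Release and pull:** I pressed the ring down with the part-open fingertips, about 4–5 mm judging by 5–7 N and the picture. I closed on the tube there and pulled it straight up.
- **Last checks:** The final picture shows the nozzle upright near (0.688, -0.055), close to the tray centre. The fan nozzle moved less than 1 mm by depth, and the yellow look-alikes look untouched. The arm is clear, with only sensor noise in the force reading.
- **Disagreements:**
  - The visible fingertips sat about 28 mm above the reported TCP, more than the 13 mm the description allows, so I lowered onto the ring by force and camera instead of the nominal height.
  - The closed opening also read about 10 mm on the 12 mm tube.

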